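# Set the photometer's sample carriage in the light beam and start the reading

### The job

With the fingertips, push the red tab of the photometer's sprung sample carriage all the way in to its end stop, then let go so that the carriage springs back and catches on the stop pin at its middle position, with the vial in the light beam. Only then press the green start key on the meter right down and let it come up again. Nothing is to be gripped or lifted: leave the vial in its pocket and everything else on the bench where it stands, and finish clear of everything.

Things in the scene. Friction and masses are not known exactly. Their poses are not given: they have to be found in the camera images.
- photometer: blue instrument, 240 (x) by 150 (y) mm, fixed; origin at the centre of its underside, flat deck 50 mm above. The carriage runs along its +x on the deck's middle line, between two grey light-beam blocks (46 mm above the deck, inner faces 39 mm off the line, centred at x = 26 mm). A dark bracket, 34 mm above the deck, x -19 to -5, y -52 to -22 mm, holds the stop pin
- carriage (a joint): travel of the carriage in m along the photometer's +x: 0 at rest, 0.060 at the end stop. A spring drives it back to 0: 2 N at rest, 6 N fully in, and up to 2 N more from 0.013 to 0.036, where its brass tooth lifts the stop pin. Past about 0.037 the pin drops behind the tooth, and the released carriage comes to rest on the pin at 0.036; released earlier it goes back to 0
- push_tab (a point): centre of the rear (-x) face of the red upright push tab on the carriage, the face to push on; tab 42 mm wide (y), 8 mm thick, 40 mm tall, its top 20 mm above this point, the deck 30 mm below it. Behind the tab (-x) the deck is free. Axes as the photometer's: push along +x. It moves with the carriage
- stop_pin (a joint): height of the spring-loaded upright stop pin in m: 0 fully down, about 0.009 when the tooth lifts it; it drops by itself
- pin_head (a point): top of the yellow 16 mm head of the stop pin, 51 mm above the deck when the pin is down
- pocket (a point): centre of the floor of the carriage's black square vial pocket (27 mm inside, walls 14 mm high), 79 mm ahead of the push face; it moves with the carriage
- sample_vial_center (a point): loose amber vial with white cap standing in the carriage pocket, 24 mm across, 53 mm tall; its centre, half-way up (26.5 mm above the pocket floor); z along its axis
- meter: black meter with blue screen, 140 by 140 mm, fixed to the bench either left or right of the photometer; origin at the centre of its underside; front part 30 mm tall with the start key, the sloping screen behind it (+x) rises to 67 mm
- start_key (a joint): travel of the green start key in m: 0 up, 0.005 fully down (about 4 N); springs back up by itself
- start_key_top (a point): centre of the top face of the round green start key, 26 mm across, pressed straight down; it is 46 mm from the middle of the meter along its own -x
- stirrer: blue magnetic stirrer with round white plate, 150 by 130 by 72 mm, fixed to the bench on the other side from the meter; origin at the centre of its underside
- spare_vial_a_center (a point): spare sample vial like the one in the carriage (24 mm across, 53 mm tall), standing on the bench beside the photometer, to be left alone; its centre, half-way up
- spare_vial_b_center (a point): spare sample vial like the one in the carriage (24 mm across, 53 mm tall), standing on the bench beside the photometer, to be left alone; its centre, half-way up
- reagent_bottle: loose closed amber bottle with paper label, 60 mm across, 130 mm tall, at the back; origin at the centre of its underside
- beaker: loose empty glass beaker, 70 mm across, 90 mm tall; origin at the centre of its underside
- wash_bottle: loose closed white bottle with red cap, 60 mm across, 150 mm tall; origin at the centre of its underside
- brush: loose brush lying on the bench at the left, about 25 mm high at most; origin at its underside near the middle

How it is judged:
On the way, in this order (a step that is already met when the one before it is completed fails the run):
1. the carriage is pushed in to its end stop (value of joint carriage above 0.056 m).
2. the carriage, let go, has sprung back and rests on the lowered stop pin at mid position (value of joint carriage between 0.032 and 0.04 m and value of joint stop_pin below 0.003 m and contact force between each of the fingers, the arm and photometer below 0.1 N), for 0.2 s.
3. the start key is pressed down (value of joint carriage between 0.032 and 0.04 m and value of joint stop_pin below 0.003 m and value of joint start_key above 0.0038 m).
At the end, for the whole second after the job is handed in: After a full push the carriage rests still on the lowered pin at mid position (travel 32 to 40 mm, pin within 3 mm of down), the start key was then pressed beyond 3.8 mm and is up again (under 1.5 mm), the vial stands in its pocket, and no other loose thing moved more than 20 mm (value of joint carriage between 0.032 and 0.04 m and value of joint stop_pin below 0.003 m and velocity of joint carriage between -0.01 and 0.01 m/s and value of joint start_key below 0.0015 m and z of sample_vial_center in the frame of pocket below 0.031 m and horizontal distance between sample_vial_center and pocket below 0.006 m and angle between sample_vial_center's own z axis and vertical below 0.15 rad and distance of each of spare_vial_a_center, spare_vial_b_center, reagent_bottle, beaker, wash_bottle, brush from where it was at the start of the episode below 0.02 m); the robot touches nothing.
It fails at once if the start key is pressed while the carriage is not on the stop pin at mid position (value of joint start_key above 0.003 m and not (value of joint carriage between 0.032 and 0.04 m and value of joint stop_pin below 0.003 m)).
It fails at once if the sample vial is lifted, tipped or taken out of its pocket (z of sample_vial_center in the frame of pocket above 0.0365 m or horizontal distance between sample_vial_center and pocket above 0.01 m or angle between sample_vial_center's own z axis and vertical above 0.35 rad).
It fails at once if another loose thing on the bench is moved by more than 20 mm (distance of any of spare_vial_a_center, spare_vial_b_center, reagent_bottle, beaker, wash_bottle, brush from where it was at the start of the episode above 0.02 m).
It also fails if it takes over 40 s, if anything falls off the work surface, if the arm or the gripper's body presses on something with over 40 N, if the wrist force passes 120 N, or if a joint passes its speed limit or range.

### The arm

A 6-joint arm with a two-finger parallel gripper is mounted at the origin on the work surface. World frame = base frame: x ahead of the robot, y to its left, z up, the work surface at z = 0. Lengths are in m, angles in rad, forces in N, time in s.
With the tool pointing down it reaches from about 0.4 to 0.825 m from the base axis. Payload 7 kg.
Tool frame: the origin (TCP) lies at the very end of the fingers, on their centre line; the grasp point (between the pads) lies 19 mm behind it; x points along the fingers, y is the direction in which the jaws open and shut, and the axes are right-handed (so a half turn about x gives the same grasp; the last joint's range is limited). The gripper opens to 88 mm and grips with 3 to 60 N. Pads are 19 mm wide; open, the fingers measure 130 mm over their backs; the gripper's body (78 mm by 193 mm) begins 47 mm behind the grasp point.
Start: joints at [1.615, 0.359, 0.012, 0, -1.224, -0.288], TCP at [0.163, 0.655, 0.202] pointing down, gripper open.
Joint ranges: [-3.07, 3.07], [-1.43, 2.12], [-1.02, 1.25], [-3.03, 1.67], [-3.05, -0], [-3.03, 3.03]. Speed limits (rad/s): [2.39, 2.39, 3.01, 3.14, 3.14, 3.14].

### API

Orientations are given as [roll, pitch, yaw] about the fixed x, y, z axes, in that order (R = Rz(yaw) Ry(pitch) Rx(roll)).
In Python, from station import arm gives the robot as it stands.
- The arm moves only by the shell command python3 -m inch 'ROWS' [OPENING] [FORCE]. ROWS is text: rows parted by semicolons, each of 6 numbers parted by spaces: the shift along the world's x, y, z in units of 30 mm (1.0 is 30 mm), then the turn, a rotation vector about the world's x, y, z in units of 5 degrees (1.0 is 5 degrees). In form: dx dy dz wx wy wz; .... A call has 1 to 12 rows; each row shifts and turns the commanded pose from where the row before left it; what a row does not reach is not made up. A row lasts 1/8 s, in which the tool goes at most 62.5 mm and 10.7 degrees, less where a joint would pass 70% of its speed; a pose out of reach is approached as far as the arm can. A call is refused whole if a number of a shift passes 1 or a number of a turn 1, either way. A call with a gripper value outside its range is refused whole. OPENING is the opening, from 0 (shut) to 1 (fully open), set as the call begins (- or left out, the last holds). The fingers move at their own pace and stop on an object; FORCE is the grip in N (left out, the last holds). Time passes only in rows, so rows that do not move let the fingers close. It gives the time, the measured TCP pose, the force and the opening at its end, in the units of the state.
- arm.get_state(): the state, without advancing time (a new reading comes with each control period).
- arm.grab_frame(name): name is "side" or "top" or "wrist"; returns a dict with "frame" (480x640x3 uint8, red, green, blue), "range_z" (480x640 float32, m along the optical axis (not along the pixel's ray), 0 where there is no reading), "mtx" (3x3 intrinsics, pixels), "pose" (4x4, takes a point from camera to world coordinates). Camera axes: x right, y up, looking along -z (the intrinsics and any distortion apply to the point x, -y, -z); pixel columns grow to the right and rows downward; lengths in m; the calibration is good to about 2 mm. A picture is of the moment at which its call begins.
- arm.job_done(): hands the job in, once; it reports no verdict.
Trained networks look in a picture, given as the dict that the camera call returned (one of the last four; its "shot" number tells which), for a name from the list of things; names that differ only in an ending like _2 or _b are one class to them, and where a whole thing is asked for, a point or a joint stands for the part that bears it (a point fixed in the world has none). Each returns a list of dicts, best first, with "confidence" (0 to 1); they miss things now and then, are a little off and sometimes report something else, mostly with a low value. They report only what shows in the picture. A call takes as long as a camera call.
- arm.search_frame(picture, target): "extent" ([centre column, centre row, width, height] as shares, 0 to 1, of the picture: columns of its width, rows of its height, round what is visible of it).
- arm.masks_of(picture, target): "mask" (480x640 bool, what is visible of it) and "extent" ([centre column, centre row, width, height] as shares, 0 to 1, of the picture: columns of its width, rows of its height, round what is visible of it).
- arm.place_of(picture, target): "position" ([column, row] as shares, 0 to 1, of the picture: columns of its width, rows of its height: a listed point, or the origin of a listed thing).
The state is a dict: "t": time; "q": joint angles; "qd": joint speeds; "joint_efforts": joint torques, N m; "eef_pos": TCP position; "ee_rot": TCP orientation; "force": force on the tool from outside, world axes, zero at the start; "moment": the same for the moment, N m; "width": finger opening in m.
Only numpy, scipy, OpenCV 4.12 (cv2) and the standard library are available. Lean on these libraries where they do the work, as an engineer would, in place of code of your own. Each camera call takes 0.05 s, during which the arm holds its last target. There are 200 camera calls.

## Working session

There is one attempt and no reset: what is moved stays moved. The work goes in short steps, Python scripts to look and compute and a shell command to move; the robot and the scene stay as the last step left them, time stands still between calls to the robot, and variables do not carry over. Pictures are saved under pics/ and viewed, about 8 in all and at most 12, crops included, and the job is handed in when it is done.

```bash
mkdir -p pics; cat > h.py <<'E'
import numpy as np, cv2
from station import arm
def w(f,u,v,z=None,zw=None):
    K=f["mtx"];T=f["pose"];d=np.array([(u-K[0,2])/K[0,0],-(v-K[1,2])/K[1,1],-1.])
    if zw is not None:
        r=T[:3,:3]@d; s=(zw-T[2,3])/r[2]; return T[:3,3]+s*r
    return T[:3,:3]@(d*z)+T[:3,3]
def cloud(f):
    v,u=np.mgrid[:480,:640];K=f["mtx"];z=f["range_z"]
    P=np.stack([(u-K[0,2])/K[0,0]*z,-(v-K[1,2])/K[1,1]*z,-z],-1)
    return P@f["pose"][:3,:3].T+f["pose"][:3,3]
def save(f,n): cv2.imwrite(n,f["frame"][:,:,::-1])
E
python3 - <<'E'
from h import *
np.set_printoptions(precision=3,suppress=True)
for c in ["top","side"]:
    f=arm.grab_frame(c);save(f,f"pics/{c}0.png");C=cloud(f)
    print(c,f["pose"][:3,3])
    for n in ["photometer","push_tab","pin_head","pocket","sample_vial_center","meter","start_key_top","stirrer","spare_vial_a_center","reagent_bottle","beaker","wash_bottle","brush"]:
        for r in arm.place_of(f,n)[:2]:
            u,v=r["position"][0]*640,r["position"][1]*480
            print(n,round(r["confidence"],2),round(u),round(v),C[min(479,int(v)),min(639,int(u))])
s=arm.get_state();print(s["t"],s["eef_pos"],s["ee_rot"],s["width"],s["force"])
E
```

```text
top [0.506 0.002 1.602]
photometer 0.76 322 255 [0.558 0.015 0.112]
photometer 0.17 357 247 [ 0.583 -0.095 -0.   ]
push_tab 0.79 318 281 [0.481 0.031 0.099]
push_tab 0.64 356 245 [ 0.592 -0.092  0.008]
pin_head 0.61 221 268 [0.524 0.327 0.071]
pin_head 0.37 324 254 [0.558 0.01  0.116]
pocket 0.59 357 242 [ 0.595 -0.092  0.055]
pocket 0.57 322 254 [0.561 0.015 0.108]
sample_vial_center 0.57 320 253 [0.561 0.024 0.109]
meter 0.84 433 264 [ 0.525 -0.325  0.034]
start_key_top 0.54 436 276 [ 0.488 -0.332  0.05 ]
stirrer 0.79 223 265 [0.533 0.321 0.069]
stirrer 0.64 325 254 [0.561 0.01  0.103]
spare_vial_a_center 0.51 295 220 [0.666 0.098 0.052]
reagent_bottle 0.86 223 203 [0.721 0.318 0.087]
reagent_bottle 0.7 324 257 [0.552 0.013 0.117]
beaker 0.75 427 202 [ 0.726 -0.321  0.004]
beaker 0.68 294 219 [0.669 0.101 0.057]
wash_bottle 0.69 492 235 [ 0.609 -0.489  0.097]
brush 0.57 162 240 [0.615 0.522 0.022]
side [ 0.306 -0.769  1.105]
photometer 0.79 300 268 [ 0.539 -0.033  0.081]
pin_head 0.5 300 254 [ 0.547 -0.006  0.1  ]
pin_head 0.39 324 174 [0.734 0.306 0.028]
pocket 0.9 297 255 [ 0.542 -0.005  0.097]
sample_vial_center 0.57 295 251 [0.547 0.032 0.071]
meter 0.6 350 397 [ 0.528 -0.354  0.037]
start_key_top 0.5 327 390 [ 0.489 -0.328  0.051]
start_key_top 0.17 423 464 [ 0.595 -0.536  0.067]
stirrer 0.73 250 188 [0.51  0.287 0.067]
stirrer 0.41 296 253 [0.546 0.014 0.08 ]
spare_vial_a_center 0.6 349 397 [ 0.526 -0.353  0.036]
spare_vial_a_center 0.59 326 227 [0.662 0.104 0.036]
beaker 0.57 417 360 [ 0.696 -0.332  0.04 ]
wash_bottle 0.59 423 463 [ 0.596 -0.534  0.068]
brush 0.67 261 144 [0.606 0.515 0.019]
1.4 [0.163 0.655 0.202] [ 2.547  1.571 -0.839] 0.08743261427435865 [ 0.108  0.298 -0.281]
```

```bash
python3 - <<'E'
import cv2,numpy as np
a=cv2.imread("pics/top0.png")[170:320,180:470];b=cv2.imread("pics/side0.png")[200:460,200:450]
a=cv2.resize(a,(800,414),interpolation=3);cv2.imwrite("pics/t.png",a)
E
```

```text
(no output)
```

View pics/t.png

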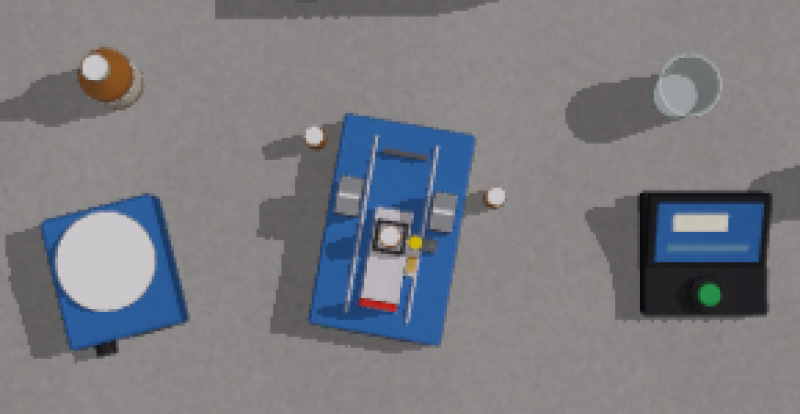

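View pics/side0.png

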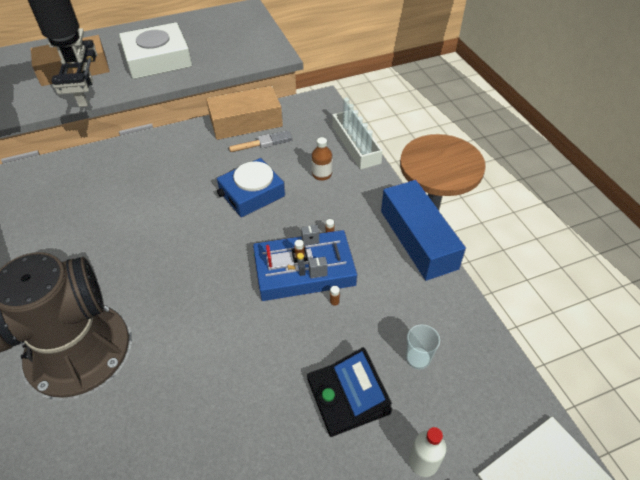

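The overview shows the photometer yawed slightly clockwise, with the red tab at about (318,281). The meter is on the robot's right with the key at about (437,277), and there are two spare vials beside the photometer. Next I fit the poses.

```bash
python3 - <<'E'
from h import *
np.set_printoptions(precision=4,suppress=True)
from scipy.spatial.transform import Rotation as R
f=arm.grab_frame("top");C=cloud(f);I=f["frame"].astype(int);r,g,b=I[...,0],I[...,1],I[...,2]
m=arm.masks_of(f,"photometer")[0]["mask"]
s=(C[...,2]>.04)&(C[...,0]>.4)&(C[...,0]<.72)&(abs(C[...,1])<.16)&(b>r+40)&(b>g+25)
P=C[s];print("deck z",np.median(P[:,2]),s.sum())
D=P[abs(P[:,2]-np.median(P[:,2]))<.006]
print("rect",cv2.minAreaRect((D[:,:2]*1000).astype(np.float32)))
def sel(k,n):
    q=C[k];print(n,k.sum(),q.mean(0),q.min(0),q.max(0));return q
q=sel((r>120)&(g<70)&(b<70)&(C[...,0]<.55)&(C[...,0]>.4)&(abs(C[...,1])<.15),"red")
print(cv2.minAreaRect((q[:,:2]*1000).astype(np.float32)))
sel((g>r+50)&(g>b+40)&(C[...,1]<-.2)&(C[...,1]>-.45),"green")
sel((r>170)&(g>150)&(b<80)&(abs(C[...,1])<.15)&(C[...,2]>.08),"yellow")
s=arm.get_state();print(R.from_euler('xyz',s["ee_rot"]).as_matrix())
f2=arm.grab_frame("side");C=cloud(f2);I=f2["frame"].astype(int);r,g,b=I[...,0],I[...,1],I[...,2]
sel((g>r+50)&(g>b+40)&(C[...,1]<-.2)&(C[...,1]>-.45),"green side")
sel((r>120)&(g<70)&(b<70)&(C[...,0]<.55)&(C[...,0]>.4)&(abs(C[...,1])<.15),"red side")
E
```

```text
deck z 0.05085745445584222 2747
rect ((564.724853515625, 16.718551635742188), (149.4765625, 239.36756896972656), 79.29510498046875)
red 35 [0.4828 0.0312 0.1853] [0.4751 0.0018 0.0862] [0.5058 0.0523 1.6018]
((485.09307861328125, 23.15298080444336), (23.21360206604004, 54.76264953613281), 21.258169174194336)
green 51 [ 0.4871 -0.3341  0.0513] [ 0.4758 -0.344   0.0449] [ 0.4974 -0.3232  0.057 ]
yellow 16 [ 0.5476 -0.0081  0.1019] [ 0.5431 -0.0141  0.0964] [ 0.5522 -0.0021  0.1067]
[[ 0.     -0.2413 -0.9704]
 [ 0.     -0.9704  0.2413]
 [-1.     -0.     -0.    ]]
green side 118 [ 0.4874 -0.3376  0.0499] [ 0.4758 -0.349   0.0415] [ 0.5003 -0.3255  0.0561]
red side 44 [0.4792 0.0231 0.0905] [0.4752 0.0094 0.056 ] [0.486  0.054  0.1052]
```

```bash
python3 -m inch '0.8 -1 0 0 0 0.1;0.8 -1 0 0 0 0.1;0.8 -1 0 0 0 0.1;0.8 -1 0 0 0 0.1;0.8 -1 0 0 0 0.1;0.8 -1 0 0 0 0.1;0.8 -1 0 0 0 0.05;0.8 -1 0 0 0 0;0.8 -1 0 0 0 0;0.8 -1 0 0 0 0;0.8 -1 0 0 0 0;0.8 -1 0 0 0 0' 0 && python3 -m inch '0 -1 0 0 0 0;0 -1 0 0 0 0;0 -1 0 0 0 0;0 -1 0 0 0 0;0 -1 0 0 0 0;0 -1 0 0 0 0;0 -1 0 0 0 0;0 -1 0 0 0 0;0 -0.5 0 0 0 0;0 0 0 0 0 0'; python3 - <<'E'
from h import *
from scipy.spatial.transform import Rotation as R
s=arm.get_state();M=R.from_euler('xyz',s["ee_rot"]).as_matrix();print(s["t"],s["eef_pos"],M,s["width"])
f=arm.grab_frame("wrist");save(f,"pics/w1.png")
for n in ["push_tab","pin_head","sample_vial_center"]:
    for r in arm.place_of(f,n)[:2]:
        u,v=r["position"][0]*640,r["position"][1]*480;print(n,r["confidence"],u,v,cloud(f)[int(v),int(u)])
E
```

```text
t: 3.05
eef_pos: [0.4517, 0.294, 0.202]
ee_rot: [-2.167, 1.57, 0.787]
force: [-0.1, 0.3, -0.0]
width: 0.0002
t: 4.3
eef_pos: [0.4506, 0.0394, 0.2019]
ee_rot: [-2.182, 1.57, 0.771]
force: [0.7, 0.5, 0.0]
width: 0.0002
4.3 [0.45063002 0.03938446 0.20191028] [[ 3.43826865e-04 -1.87368231e-01 -9.82289686e-01]
 [ 3.33914317e-04 -9.82289668e-01  1.87368344e-01]
 [-9.99999885e-01 -3.92422861e-04 -2.75172642e-04]] 0.00019190643090935674
push_tab 0.63 319.616 195.696 [0.48050477 0.03510279 0.09859075]
pin_head 0.77 357.12 99.11999999999999 [ 0.54792828 -0.00753574  0.10102655]
sample_vial_center 0.95 321.728 98.496 [0.55266286 0.01966394 0.11114736]
sample_vial_center 0.16 322.688 103.584 [0.5491117  0.0195852  0.11133752]
```

View pics/w1.png

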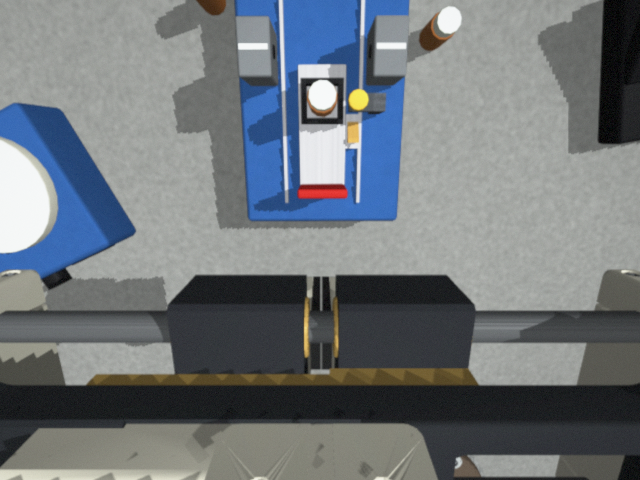

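The tool is square to the tab: the tab spans columns 299–346 at row 192, and the finger centre is at about column 321. I'll descend behind it, then push.

```bash
python3 -m inch '0 0 -1 0 0 0;0 0 -1 0 0 0;0 0 -1 0 0 0;0 0 -1 0 0 0;0 0 -0.1 0 0 0;0 0 0 0 0 0' && python3 -m inch '0.393 -0.074 0 0 0 0;0.393 -0.074 0 0 0 0;0.393 -0.074 0 0 0 0;0.393 -0.074 0 0 0 0;0 0 0 0 0 0'; python3 - <<'E'
from h import *
f=arm.grab_frame("wrist");save(f,"pics/w2.png")
E
```

```text
t: 5.25
eef_pos: [0.4515, 0.0405, 0.0794]
ee_rot: [2.781, 1.57, -0.546]
force: [0.0, 1.1, -0.1]
width: 0.0007
t: 5.88
eef_pos: [0.4989, 0.0308, 0.0785]
ee_rot: [0.889, 1.57, -2.441]
force: [-0.5, 0.5, -0.5]
width: 0.0002
```

View pics/w2.png

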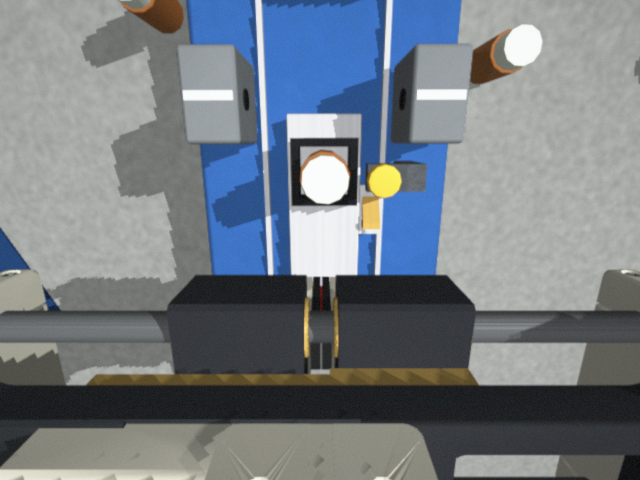

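```bash
cat >> h.py <<'E'
def pp(p):
    d=np.asarray(p)[:2]-[.5647,.0167];return np.round([d@[.9826,-.1857],d@[.1857,.9826],p[2]],4)
def stat():
    f=arm.grab_frame("wrist");C=cloud(f)
    for n in ["sample_vial_center","pin_head"]:
        for r in arm.place_of(f,n)[:1]:
            m=arm.masks_of(f,n);u,v=r["position"][0]*640,r["position"][1]*480
            print(n,round(r["confidence"],2),round(u),round(v),pp(C[int(v),int(u)]))
    I=f["frame"].astype(int);k=(I.min(-1)>200);X=C[k];D=np.array([pp(x) for x in X])
    s=(abs(D[:,1])<.012)&(D[:,2]>.1)&(D[:,2]<.13);print("cap centre",D[s].mean(0) if s.any() else None)
    k=(I[...,0]>170)&(I[...,1]>140)&(I[...,2]<80);D=np.array([pp(x) for x in C[k]])
    if len(D): s=(abs(D[:,1]+.03)<.02)&(D[:,2]>.09);print("pin",D[s].mean(0),D[s,2].max())
    s=arm.get_state();print(s["t"],pp(s["eef_pos"]),s["force"]);return f
E
python3 -c "
from h import *
stat()"
```

```text
sample_vial_center 0.63 324 173 [-7.900e-03 -1.000e-04  1.124e-01]
pin_head 0.7 382 178 [-0.0108 -0.027   0.1002]
cap centre [-0.0098349  -0.00022894  0.11182974]
pin [-0.01062708 -0.02343542  0.09927917] 0.1005
6.175 [-0.0684  0.0018  0.0788] [-0.85385829 -0.40220049  0.07691464]
```

The vial cap still reads x = −10 mm, so the carriage has not moved. I'll check with the side camera.

```bash
python3 - <<'E'
from h import *
f=arm.grab_frame("side");C=cloud(f);I=f["frame"]
cv2.imwrite("pics/s2.png",cv2.resize(I[150:330,200:400,::-1],(800,720)[:2] if 0 else (660,594),interpolation=cv2.INTER_CUBIC))
I=I.astype(int);r,g,b=I[...,0],I[...,1],I[...,2]
k=(r>110)&(g<70)&(b<70)&(abs(C[...,1])<.15)&(C[...,0]<.6)&(C[...,2]<.13)
print(np.argwhere(k).mean(0),np.array([pp(x) for x in C[k]])[:40:3])
E
```

```text
[275.07692308 289.38461538] [[-0.0862 -0.0233  0.084 ]
 [-0.0841 -0.0224  0.0785]
 [-0.087  -0.0213  0.0698]
 [ 0.0539 -0.1187  0.0289]
 [ 0.0538 -0.1204  0.0098]]
```

View pics/s2.png

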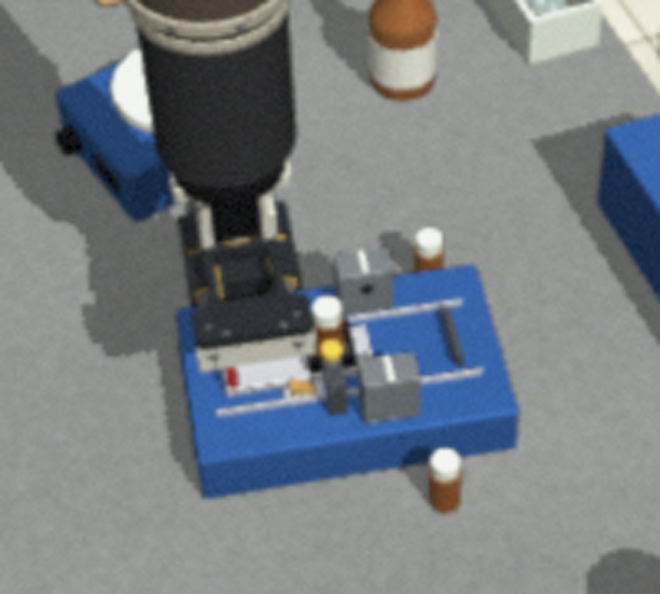

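```bash
python3 - <<'E'
from h import *
f=arm.grab_frame("wrist");C=cloud(f);I=f["frame"]
for v in range(278,372,8): print(v,[(int(u),I[v,u].tolist(),pp(C[v,u]).tolist()) for u in (316,321,326)])
f=arm.grab_frame("side");C=cloud(f)
for v in (240,250,256,260,264,268): print([(u,pp(C[v,u]).tolist()) for u in (262,275,290)])
cv2.imwrite("pics/w3.png",cv2.resize(I[260:380,280:360,::-1],(400,600),interpolation=cv2.INTER_CUBIC))
print(arm.get_state()["q"])
E
```

```text
278 [(316, [26, 25, 26], [-0.0594, 0.0039, 0.1051]), (321, [189, 188, 194], [-0.0784, 0.0015, 0.0586]), (326, [21, 22, 25], [-0.0586, -0.0009, 0.107])]
286 [(316, [28, 28, 34], [-0.0588, 0.0038, 0.116]), (321, [95, 27, 29], [-0.0807, 0.0015, 0.0659]), (326, [27, 24, 26], [-0.0589, -0.0008, 0.1158])]
294 [(316, [29, 27, 28], [-0.0592, 0.0036, 0.1237]), (321, [83, 27, 23], [-0.0811, 0.0015, 0.0766]), (326, [24, 22, 22], [-0.0593, -0.0007, 0.1236])]
302 [(316, [21, 21, 23], [-0.0594, 0.0035, 0.1311]), (321, [73, 20, 21], [-0.0811, 0.0015, 0.087]), (326, [21, 18, 19], [-0.0593, -0.0006, 0.1312])]
310 [(316, [32, 33, 33], [-0.0368, 0.0027, 0.1816]), (321, [62, 32, 33], [-0.0368, 0.0015, 0.1817]), (326, [27, 25, 28], [-0.037, 0.0002, 0.1811])]
318 [(316, [62, 65, 67], [-0.0378, 0.0027, 0.1839]), (321, [62, 63, 65], [-0.0376, 0.0015, 0.1843]), (326, [62, 64, 66], [-0.0379, 0.0002, 0.1836])]
326 [(316, [76, 80, 80], [-0.039, 0.0027, 0.1857]), (321, [75, 79, 81], [-0.039, 0.0015, 0.1856]), (326, [74, 78, 80], [-0.0385, 0.0003, 0.1865])]
334 [(316, [87, 90, 92], [-0.041, 0.0027, 0.186]), (321,
[... 726 characters left out ...]
.186]), (275, [-0.0683, -0.0644, 0.2102]), (290, [-0.0365, -0.0729, 0.2127])]
[(262, [-0.0995, -0.0888, 0.2128]), (275, [-0.0723, -0.0946, 0.2132]), (290, [-0.0406, -0.0985, 0.2104])]
[(262, [-0.1014, -0.0925, 0.1971]), (275, [-0.0734, -0.0882, 0.1849]), (290, [-0.0406, -0.0874, 0.1758])]
[(262, [-0.1025, -0.0865, 0.1758]), (275, [-0.0703, -0.0022, 0.0611]), (290, [-0.034, -0.0085, 0.06])]
[(262, [-0.1032, 0.0013, 0.0489]), (275, [-0.072, -0.0134, 0.0598]), (290, [-0.036, -0.0211, 0.0605])]
[(262, [-0.1047, -0.0138, 0.0526]), (275, [-0.0735, -0.0221, 0.0552]), (290, [-0.0379, -0.0338, 0.0613])]
[ 4.57212235e-01  1.90412667e-01 -5.35620755e-01 -2.18489902e-05
 -8.44526097e-01  9.26816864e-01]
```

View pics/w3.png

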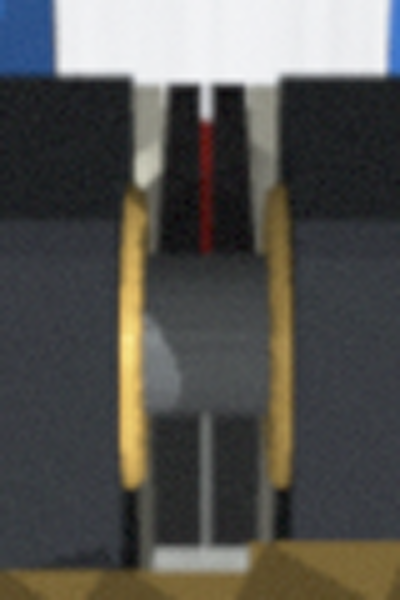

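```bash
python3 - <<'E'
from h import *
f=arm.grab_frame("wrist");C=cloud(f);I=f["frame"];s=arm.get_state()
for v in range(236,280,6): print(v,[(int(u),I[v,u].tolist(),pp(C[v,u]).tolist()) for u in (290,316,321,326,350)])
q=np.linalg.inv(f["pose"])@np.r_[s["eef_pos"],1];K=f["mtx"]
print("tcp px",K[0,2]+K[0,0]*q[0]/-q[2],K[1,2]-K[1,1]*q[1]/-q[2],-q[2],"cam",pp(f["pose"][:3,3]))
D=cloud(f).reshape(-1,3);D=np.array([pp(x) for x in D[::3]]);k=(abs(D[:,0]+.068)<.014)&(abs(D[:,1])<.03)&(D[:,2]>.07)
print(D[k][:,2].min(),D[k][np.argsort(D[k][:,2])[:10]])
E
```

```text
236 [(290, [164, 167, 176], [-0.051, 0.0205, 0.0581]), (316, [239, 240, 243], [-0.051, 0.0046, 0.058]), (321, [241, 242, 244], [-0.0507, 0.0016, 0.059]), (326, [240, 242, 244], [-0.0507, -0.0015, 0.0591]), (350, [238, 238, 241], [-0.0507, -0.0161, 0.0589])]
242 [(290, [152, 157, 168], [-0.0546, 0.0205, 0.0589]), (316, [238, 239, 241], [-0.0543, 0.0046, 0.0598]), (321, [240, 241, 243], [-0.0546, 0.0016, 0.0586]), (326, [241, 242, 244], [-0.0545, -0.0015, 0.0589]), (350, [237, 238, 240], [-0.0548, -0.0163, 0.0579])]
248 [(290, [124, 136, 157], [-0.0586, 0.0207, 0.0583]), (316, [238, 239, 242], [-0.0585, 0.0046, 0.0585]), (321, [240, 241, 244], [-0.0586, 0.0015, 0.0583]), (326, [241, 242, 244], [-0.0587, -0.0015, 0.0579]), (350, [237, 239, 241], [-0.0586, -0.0163, 0.0583])]
254 [(290, [111, 123, 145], [-0.0622, 0.0207, 0.0592]), (316, [238, 239, 242], [-0.0624, 0.0046, 0.0584]), (321, [240, 240, 243], [-0.0619, 0.0015, 0.0599]), (326, [242, 242, 244], [-0.0625, -0.0016, 0.0582]), (350, [238, 238, 240], [-0.062, -0.0163, 0.0597])]
260 [(290, [88, 106, 138], [-0.0697, 0.0218, 0.0489]), (3
[... 633 characters left out ...]
244], [-0.0746, -0.0016, 0.0577]), (350, [237, 237, 239], [-0.0745, -0.0167, 0.0581])]
278 [(290, [27, 32, 34], [-0.0303, 0.0097, 0.1759]), (316, [30, 29, 26], [-0.0589, 0.004, 0.1061]), (321, [189, 192, 196], [-0.078, 0.0015, 0.0593]), (326, [21, 21, 22], [-0.059, -0.0009, 0.1057]), (350, [33, 35, 40], [-0.0305, -0.0062, 0.1754])]
tcp px 320.3657548499635 275.053474226541 0.19483059026352456 cam [0.0045 0.0015 0.2608]
0.0718 [[-0.0813  0.0015  0.0718]
 [-0.0806  0.0021  0.0746]
 [-0.0813  0.0015  0.076 ]
 [-0.0806  0.0021  0.0788]
 [-0.0808  0.0015  0.0809]
 [-0.0811  0.0021  0.0817]
 [-0.0808  0.0015  0.0848]
 [-0.0809  0.0021  0.086 ]
 [-0.0805  0.0015  0.0892]
 [-0.0807  0.0021  0.0901]]
```

What I found: the depth data put the lowest visible part of the shut fingers at z ≈ 0.103. The reported TCP is at 0.079. So the shut tips end about 25 mm above the reported TCP and passed over the tab without touching it. The carriage is still at 0. I'll go back and come in about 21 mm lower; at TCP 0.058 that is above the deck in either case.

```bash
python3 -m inch '0 0 0.5 0 0 0;-0.393 0.074 0 0 0 0;-0.393 0.074 0 0 0 0;-0.393 0.074 0 0 0 0;-0.393 0.074 0 0 0 0;0 0 -0.6 0 0 0;0 0 -0.6 0 0 0;0 0 0 0 0 0' && python3 -m inch '0.393 -0.074 0 0 0 0;0.393 -0.074 0 0 0 0;0.2 -0.037 0 0 0 0;0 0 0 0 0 0'; python3 -c "
from h import *
f=stat();save(f,'pics/w4.png')"
```

```text
t: 7.38
eef_pos: [0.4495, 0.0396, 0.0568]
ee_rot: [0.655, 1.568, -2.673]
force: [0.4, -0.9, 0.8]
width: 0.0003
t: 7.88
eef_pos: [0.4808, 0.0343, 0.0577]
ee_rot: [0.008, 1.57, 2.961]
force: [-2.3, 1.1, 1.0]
width: 0.0004
sample_vial_center 0.89 326 104 [-2.000e-04 -1.000e-04  1.112e-01]
pin_head 0.56 394 137 [-0.0111 -0.0267  0.0999]
cap centre [ 0.00376606 -0.00028063  0.11186634]
pin [-0.01310339 -0.02319831  0.09940508] 0.101
8.125 [-0.0864  0.0017  0.0577] [-3.05786632  1.38032442  0.61678075]
```

Contact now: about 3 N, and the cap has moved +13 mm. I'll keep pushing toward the stop.

```bash
python3 -m inch '0.295 -0.056 0 0 0 0;0.295 -0.056 0 0 0 0;0.295 -0.056 0 0 0 0;0.295 -0.056 0 0 0 0;0.2 -0.038 0 0 0 0;0 0 0 0 0 0'; python3 -c "
from h import *
f=stat()"
```

```text
t: 8.88
eef_pos: [0.5214, 0.0264, 0.0576]
ee_rot: [0.434, 1.57, -2.895]
force: [-4.3, 2.5, 3.2]
width: 0.0005
sample_vial_center 0.86 322 103 [0.0414 0.0012 0.1118]
pin_head 0.87 389 241 [-0.012  -0.0276  0.0997]
cap centre [ 0.04531016 -0.00012908  0.11179195]
pin [-0.00798261 -0.0254058   0.09912754] 0.1006
9.125 [-0.0448  0.0016  0.0576] [-4.80011679  2.71490186  2.2005938 ]
```

```bash
python3 -m inch '0.1 -0.019 0 0 0 0;0.1 -0.019 0 0 0 0;0.08 -0.015 0 0 0 0;0 0 0 0 0 0'; python3 -c "
from h import *
f=stat()"
```

```text
t: 9.62
eef_pos: [0.5263, 0.0254, 0.0575]
ee_rot: [0.156, 1.565, 3.11]
force: [-18.7, 10.3, 14.5]
width: 0.0004
sample_vial_center 0.67 322 101 [0.0473 0.001  0.112 ]
pin_head 0.59 389 252 [-0.0111 -0.0275  0.0998]
cap centre [ 0.05043427 -0.00024692  0.11163045]
pin [-0.00724    -0.0256      0.09909846] 0.1005
9.875 [-0.0394  0.0014  0.0575] [-18.37812014  10.44335404  13.27258277]
```

The force rose to about 19 N with travel at about 60 mm, so that is the end stop. Now I let go.

```bash
python3 -m inch '-0.295 0.056 0 0 0 0;-0.295 0.056 0 0 0 0;-0.393 0.074 0 0 0 0;-0.393 0.074 0 0 0 0;-0.393 0.074 0 0 0 0;0 0 0 0 0 0;0 0 0 0 0 0'; python3 -c "
from h import *
f=stat();save(f,'pics/w5.png')"
```

```text
t: 10.75
eef_pos: [0.4778, 0.0353, 0.058]
ee_rot: [-2.712, 1.57, 0.243]
force: [-0.9, -0.2, 0.3]
width: 0.0005
sample_vial_center 0.9 322 39 [0.0172 0.0015 0.1116]
pin_head 0.74 395 130 [-0.0113 -0.0269  0.1001]
cap centre [ 0.02279635 -0.00019343  0.11186141]
pin [-0.01310351 -0.02335439  0.09927719] 0.1008
11.0 [-0.0891  0.0018  0.0577] [-0.26060733 -0.23711094 -0.10819101]
```

View pics/w5.png

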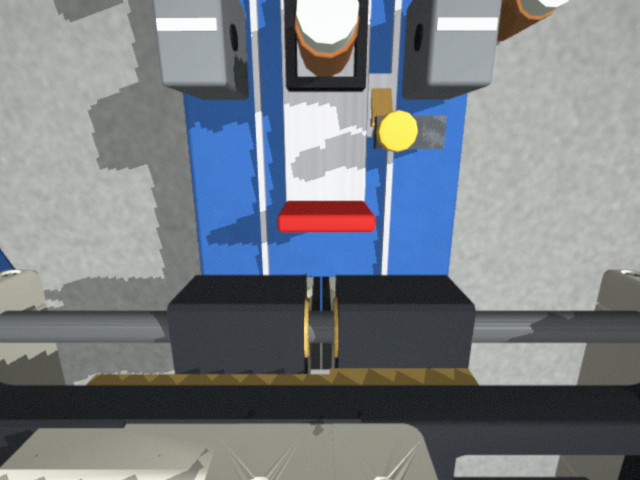

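The carriage is caught at mid position: the red tab is at row 215, clear of the fingers, the tooth is ahead of the pin head at (398,130), and the pin is down. I'll lift off and go above the key.

```bash
python3 -m inch '0 0 1 0 0 0;0 0 1 0 0 0;0 0 1 0 0 0;0 0 1 0 0 0;0 0 0.5 0 0 0;0 -1 0 0 0 0;0 -1 0 0 0 0;0 -1 0 0 0 0;0 -1 0 0 0 0;0 -1 0 0 0 0;0 -1 0 0 0 0' && python3 -m inch '0 -1 0 0 0 0;0 -1 0 0 0 0;0 -1 0 0 0 0;0 -1 0 0 0 0;0 -1 0 0 0 0;0 -1 0 0 0 0;0 -0.4 0 0 0 0;0 0 0 0 0 0;0 0 0 0 0 0'; python3 - <<'E'
from h import *
s=arm.get_state();print(s["t"],s["eef_pos"])
f=arm.grab_frame("wrist");save(f,"pics/w6.png");C=cloud(f);I=f["frame"].astype(int)
r,g,b=I[...,0],I[...,1],I[...,2];k=(g>r+40)&(g>b+30);print(k.sum(),np.argwhere(k).mean(0),np.median(C[k],0),C[k].mean(0),np.percentile(C[k],[5,95],0))
for x in arm.place_of(f,"start_key_top")[:2]: print(x)
E
```

```text
t: 12.38
eef_pos: [0.4769, -0.1459, 0.192]
ee_rot: [0.058, 1.57, 3.012]
force: [0.7, 0.7, -0.2]
width: 0.0006
t: 13.5
eef_pos: [0.4771, -0.3363, 0.1925]
ee_rot: [-0.576, 1.57, 2.379]
force: [-0.6, -0.4, -0.1]
width: 0.0005
13.5 [ 0.47714892 -0.33630169  0.19252028]
574 [209.23519164 317.82404181] [ 0.48793857 -0.33563308  0.04957445] [ 0.48799434 -0.33551042  0.0501335 ] [[ 0.47692634 -0.34594926  0.04175007]
 [ 0.49852753 -0.32499406  0.05093354]]
{'position': [0.4983, 0.4348], 'confidence': 0.71}
```

View pics/w6.png

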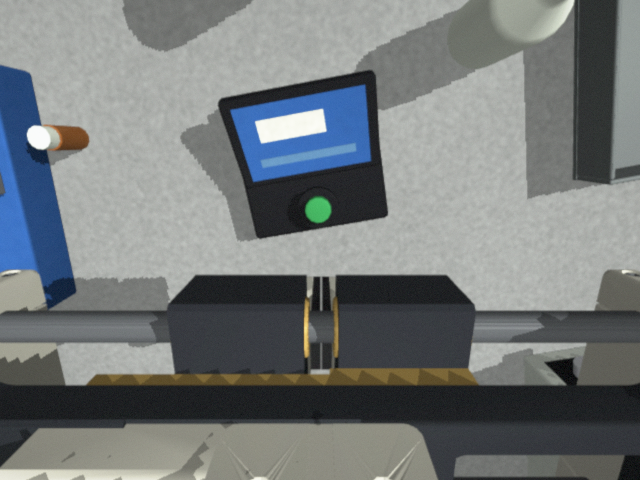

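The key is centred at about (318,209), world (0.488, −0.3355), with its top at z ≈ 0.050. I'll line up and descend with care.

```bash
python3 -m inch '0.36 0.02 -1 0 0 0;0 0 -1 0 0 0;0 0 -1 0 0 0;0 0 -1 0 0 0;0 0 -0.5 0 0 0;0 0 0 0 0 0' && python3 -m inch '0 0 -0.3 0 0 0;0 0 -0.3 0 0 0;0 0 -0.2 0 0 0;0 0 0 0 0 0'
```

```text
t: 14.35
eef_pos: [0.4877, -0.3359, 0.0572]
ee_rot: [-0.053, 1.569, 2.902]
force: [0.6, -0.9, 0.9]
width: 0.0005
t: 14.85
eef_pos: [0.4877, -0.3363, 0.0333]
ee_rot: [-0.134, 1.57, 2.821]
force: [-0.0, 0.2, 0.3]
width: 0.0005
```

No contact yet at 0.033, as the 25 mm offset predicts. I'll creep down.

```bash
python3 -m inch '0 0 -0.1 0 0 0;0 0 -0.1 0 0 0;0 0 -0.1 0 0 0;0 0 0 0 0 0;0 0 0 0 0 0'; python3 -m inch '0 0 -0.07 0 0 0;0 0 0 0 0 0;0 0 0 0 0 0'
```

```text
t: 15.48
eef_pos: [0.4882, -0.3364, 0.0249]
ee_rot: [2.848, 1.571, -0.481]
force: [-0.4, 0.6, 2.5]
width: 0.0001
t: 15.85
eef_pos: [0.4882, -0.3364, 0.0228]
ee_rot: [2.818, 1.571, -0.511]
force: [0.1, 0.4, 2.7]
width: 0.0003
```

```bash
python3 -m inch '0 0 -0.07 0 0 0;0 0 0 0 0 0;0 0 0 0 0 0'; python3 -m inch '0 0 -0.05 0 0 0;0 0 0 0 0 0;0 0 0 0 0 0'
```

```text
t: 16.23
eef_pos: [0.4882, -0.3365, 0.0214]
ee_rot: [2.593, 1.57, -0.735]
force: [-2.3, 2.0, 11.2]
width: 0.0004
t: 16.6
eef_pos: [0.4883, -0.3365, 0.0211]
ee_rot: [2.584, 1.57, -0.744]
force: [-5.2, 4.7, 21.0]
width: 0.0004
```

The key is hard down: 21 N against the 4 N needed, with no further movement. I'll lift clear and move back over the photometer's rear for a last look.

```bash
python3 -m inch '0 0 0.3 0 0 0;0 0 1 0 0 0;0 0 1 0 0 0;0 0 1 0 0 0;0 0 1 0 0 0;0 0 1 0 0 0;0 0 1 0 0 0;-0.4 0.3 0 0 0 0;0 0 0 0 0 0;0 0 0 0 0 0' && python3 - <<'E'
from h import *
s=arm.get_state();print(s["t"],s["eef_pos"],s["force"])
f=arm.grab_frame("wrist");C=cloud(f);I=f["frame"].astype(int)
r,g,b=I[...,0],I[...,1],I[...,2];k=(g>r+40)&(g>b+30);print("key",np.median(C[k],0))
f=arm.grab_frame("top");C=cloud(f);save(f,"pics/top9.png")
cv2.imwrite("pics/t9.png",cv2.resize(f["frame"][170:320,180:510,::-1],(792,360),interpolation=3))
for n in ["sample_vial_center","pin_head","spare_vial_a_center","reagent_bottle","beaker","wash_bottle","brush"]:
    for r in arm.place_of(f,n)[:2]:
        u,v=r["position"][0]*640,r["position"][1]*480;print(n,round(r["confidence"],2),round(u),round(v),pp(C[int(v),int(u)]))
E
```

```text
t: 17.85
eef_pos: [0.4756, -0.3271, 0.2072]
ee_rot: [-0.235, 1.569, 2.72]
force: [-0.1, 0.1, 0.2]
width: 0.0006
17.85 [ 0.47562067 -0.32709015  0.20715759] [-0.14150051  0.1073708   0.16840315]
key [ 0.48774923 -0.33549208  0.04951332]
sample_vial_center 0.61 324 244 [ 0.0267 -0.0027  0.1136]
pin_head 0.38 328 254 [-0.0014 -0.0197  0.0555]
spare_vial_a_center 0.62 294 216 [0.0968 0.1045 0.0499]
spare_vial_a_center 0.61 326 241 [ 0.0331 -0.0045  0.1122]
reagent_bottle 0.84 221 201 [0.0988 0.3297 0.0947]
beaker 0.76 426 202 [ 0.2181 -0.2991  0.0025]
wash_bottle 0.74 488 237 [ 0.1332 -0.4884  0.0637]
brush 0.74 162 239 [-0.0447  0.5083  0.0227]
```

View pics/t9.png

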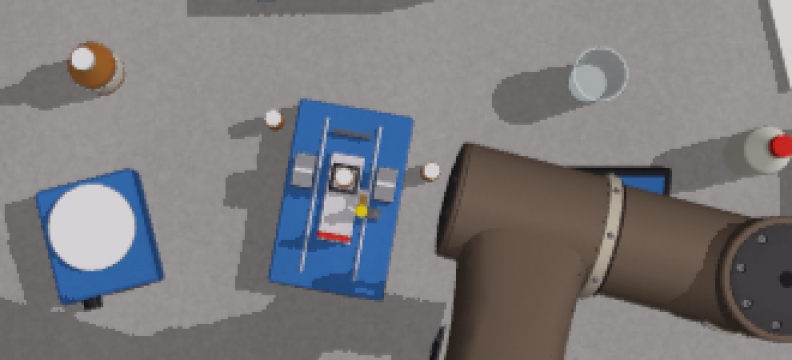

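The vial sits between the beam blocks (cap at 344,177), the pin head is behind the tooth at (361,211), and the key is back up. The loose things are where they were, and the arm is clear.

```bash
python3 -c "
from station import arm
print(arm.job_done())"
```

```text
the job is handed in; nothing more can be done
None
```

The carriage was pushed to its end stop, let go and caught on the stop pin. The start key was then pressed right down and released, and I handed the job in at about 18 s. The hand-in reports no verdict.

- **Push:** with the fingers shut, I pushed the tab to about 60 mm of travel, where the force jumped to about 20 N at the stop.
- **Catch:** once let go, the carriage came back about 24–28 mm. In the last top picture the vial cap is at x ≈ 27 mm, in the light beam. Its top edge was cut off in the close view right after release, so the 23 mm read there is low. The pin head measured 50 mm above the deck, so it is down.
- **Key:** I pressed until it stopped moving at about 21 N, roughly 5 mm below first contact. Afterwards its top was back at z = 0.0495, the same as before the press.
- **End state:** the vial is upright in its pocket, the loose things look unmoved, and the arm is clear with about 0.2 N on the tool.

**Checks that failed or disagreed:**
- **First push missed:** it passed over the tab without touching it. The shut fingertips end about 25 mm above the reported TCP. I saw this in the depth data, came in about 21 mm lower, and the contact height at the key agreed.
- **Last pin check unreliable:** in the final top picture the network's pin position was off the head (confidence 0.38). My statement that the pin is down rests on the close wrist view after release and on how the last picture looks.

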